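# Load an end-quench test bar the right way round into the hardness-traverse fixture

### The arm

A 7-joint arm with a two-finger parallel gripper is mounted at the origin on the work surface. World frame = base frame: x ahead of the robot, y to its left, z up, the work surface at z = 0. Lengths are in m, angles in degrees, forces in N, time in s.
With the tool pointing down it reaches from about 0.425 to 0.975 m from the base axis. Payload 16.7 kg.
Tool frame: the origin (TCP) lies at the very end of the fingers, on their centre line; the grasp point (between the pads) lies 19 mm behind it; z points along the fingers, y is the line along which they close (so a half turn about z gives the same grasp; the last joint's range is limited). The gripper opens to 85 mm and grips with 20 to 120 N. Pads are 22 mm wide; open, the fingers measure 114 mm over their backs; the gripper's body (76 mm by 85 mm) begins 54 mm behind the grasp point. The pads swing forward as they close: fully open they stand 13 mm farther back than shut.
Start: joints at [67.58, 24.414, 4.234, 92.017, -1.954, 63.644, -3.845], TCP at [0.162, -0.655, 0.231] pointing down, gripper open.
Joint ranges: [-163.25, 163.25], [-28.42, 122.38], [-70.27, 78.77], [12.13, 141.07], [-58.53, 238.53], [9.26, 117.41], [-156.51, 156.51]. Speed limits (degrees/s): [108.29, 108.29, 136.94, 136.94, 172.46, 172.46, 172.46].

### API

Orientations are given as a 3x3 rotation matrix whose columns are the frame's x, y, z axes.
In Python, from plant import robot gives the robot as it stands. The module is installed in compiled form; this text tells all that it offers. Calls block until the motion is done:
- robot.move_pose(position, orientation): joint-space move of the TCP to a pose.
- robot.move_l(position, attitude=None, v=0.15): straight line of the TCP; attitude=None keeps the orientation; v is the mean speed in m/s.
- robot.set_joints(angles): joint-space move.
- robot.move_gripper(opening, f_grip=None): opening from 0.0 (shut) to 1.0 (fully open); f_grip is the grip in N (None keeps the last); returns when the fingers have stopped.
- robot.dwell(seconds).
- robot.ik(position, orientation): joint angles nearest the present ones, or None.
- robot.observe(): the state.
- robot.get_image(name): name is "scene" or "top" or "wrist"; returns (picture, depth): 384x512x3 uint8, red, green, blue; 384x512 float32, m along the optical axis (not along the pixel's ray), 0 where there is no reading.
- robot.camera_params(name): a dict with "intrinsics" (3x3 intrinsics, pixels), "k1" (the pictures are not rectified: a ray, as slopes to the right and down, at radius r is drawn at 1 + k1 r^2 times it, then the intrinsics apply), "position" and "attitude" of the camera in the world; the wrist camera has in their place "hand_eye" (4x4, takes a point from camera to tool coordinates, whose origin is the TCP and whose axes are the flange's). Camera axes: x right, y up, looking along -z (the intrinsics and any distortion apply to the point x, -y, -z); pixel columns grow to the right and rows downward; lengths in m; the calibration is good to about 2 mm. A picture is of the moment at which its call begins: read the wrist's pose just before it. camera_params takes no time and is no camera call.
A pose or a line that the arm cannot do raises robot.Unreachable and nothing moves.
- robot.hand_in(): hands the job in; it is judged then, once.
Trained networks look in the newest picture that a camera, given by its name, has taken for a name from the list of things; names that differ only in an ending like _2 or _b are one class to them, and where a whole thing is asked for, a point or a joint stands for the part that bears it (a point fixed in the world has none). Each returns a list of dicts, best first, with "conf" (0 to 1); they miss things now and then, are a little off and sometimes report something else, mostly with a low value. They report only what shows in the picture. A call takes as long as a camera call. They do not tell look-alikes from the thing itself.
- robot.silhouettes(camera, target): "region" (384x512 bool, what is visible of it) and "extent" ([centre column, centre row, width, height] in pixels, round what is visible of it).
The state is a dict: "time_s": time; "joint_pos": joint angles; "dq": joint speeds; "joint_efforts": joint torques, N m; "position": TCP position; "tcp_rot": TCP orientation; "contact_force": force on the tool from outside, world axes, zero at the start; "moment": the same for the moment, N m; "width": opening from 0.0 (shut) to 1.0 (fully open); "grip_force": force on a finger pad.
Only numpy, scipy, OpenCV 4.12 (cv2) and the standard library are available. Lean on these libraries where they do the work, as an engineer would, in place of code of your own. Each camera call takes 0.05 s, during which the arm holds its last target. There are 200 camera calls.

### The job

Load the hardness-traverse fixture with the test bar from the rack place nearer to the robot: with the toggle clamp open, lay the bar (do not drop it) in both vee blocks with its plain quenched end against the end stop and its collared end overhanging, then press the clamp handle fully home onto the bar and let go. The two ends look nearly alike: feel which one has the collar, and turn the bar round if needed. Leave the other bar in the rack and everything else on the bench where it is.

Things in the scene. Friction and masses are not known exactly. Their poses are not given: they have to be found in the camera images.
- rack: Sheet-steel rack, 150 x 150 mm, fixed, with two bar places at its y = -34 and +34 mm. Bars slope 30 degrees, lower end at -x, upper end at +x (roughly to the robot's left), middle 108 mm above the bench at x = 0. Origin at the underside's centre, y roughly towards the robot, z up.
- rack_notch (a point): Middle of the bar place nearer to the robot, at y = +34 mm; axes as the rack. Bars rest in notches of two cross plates 6 mm thick, 25 mm either side of the middle (44 mm free between them), and against a foot tab 14 mm wide, 4 mm thick, at the lower end face. The sloping floor lies 40 mm under the bar axes. The upper end is free all round.
- bar_1: One of two alike steel test bars in the rack: round, 100 mm long, 25 mm diameter, 0.4 kg, with a collar (30 mm diameter, 4 mm long) at ONE end; the other (quenched) end is plain. Which end has the collar is not known for either bar: feel (a pinch over the last 4 mm is 30 mm wide, else 25). Origin mid-length on the axis; x axis along the bar, at the start pointing up the slope.
- bar_2: One of two alike steel test bars in the rack: round, 100 mm long, 25 mm diameter, 0.4 kg, with a collar (30 mm diameter, 4 mm long) at ONE end; the other (quenched) end is plain. Which end has the collar is not known for either bar: feel (a pinch over the last 4 mm is 30 mm wide, else 25). Origin mid-length on the axis; x axis along the bar, at the start pointing up the slope.
- bar_1_end_p (a point): Centre of the end face of bar_1 at its +x end (upper end at the start).
- bar_1_end_n (a point): Centre of the end face of bar_1 at its -x end (lower end at the start).
- bar_2_end_p (a point): Centre of the end face of bar_2 at its +x end (upper end at the start).
- bar_2_end_n (a point): Centre of the end face of bar_2 at its -x end (lower end at the start).
- fixture: Hardness-traverse fixture, fixed to the bench: grey base 160 x 215 mm, slide, two steel vee blocks, end stop, toggle clamp on its +x side and, at the -y end nearest the robot, a traverse handwheel (58 mm diameter, not used here). Origin on its underside below the middle of the bar's seat; y along the seat towards the end stop (roughly away from the robot), x roughly to the robot's right, z up.
- bed (a point): Middle of the axis of a rightly loaded bar, 78 mm above the bench; axes as the fixture, so the bar lies level along y. 90 degree vee blocks, 49 mm wide, tops 4 mm below the bar axis, support it from y = +26 to +50 and -40 to -16 mm; the gap between is free down to 40 mm below the axis. The collar must overhang beyond y = -40 mm; a collar in a vee lifts that end 3.5 mm.
- stop (a point): Centre of the end stop's face at the bar axis, at y = +50 mm from the bed point; the stop is 34 mm wide, 8 mm thick and reaches 12 mm above the bar axis.
- clamp_arm: Toggle clamp's arm with a rubber tip; its frame is at its pivot, x = 50, y = -28, z = 102.5 mm of the fixture. Closed, it is level to -x, the tip 50 mm out pressing on the bar's top. Open, it stands up 58 mm long, tilted about 100 degrees from closed, so close to the bar that a gripper above the bar must lean away from it, towards -x. Its stand fills y = -45 to -11 mm from x = 40 mm on.
- clamp_handle (a joint): Angle h of the clamp's handle, rad: 0 = down, level to +x of the fixture (closed, at its stop), 1.4 = nearly upright (fully open, at its stop). Its stiff linkage stays where it is left and takes 2 to 3 N at the grip, up to 8 N over the last 0.02 rad onto a bar. The arm turns up 1.25 times as far: the seat is clear only for h above about 1.25. Fully home means below 0.05.
- handle_grip (a point): Point on the axis of the handle's round black grip, 90 mm from the handle's pivot; the grip is 18 mm in diameter and runs from 36 to 111 mm from the pivot.
- handle_pivot (a point): Pivot of the handle, 98 mm above the bench; axes as the fixture; the handle turns about y. From here the grip lies 90 cos h along x and 90 sin h up, mm.
- wash_bottle: Bystander: closed white plastic bottle, 64 mm diameter, 165 mm tall, upright. Origin at the centre of its underside.
- test_block: Bystander: round steel hardness reference block, 64 mm diameter, 15 mm high, lying flat. Origin at the centre of its underside.
- mount: Bystander: black resin specimen mount, 40 mm diameter, 24 mm high. Origin at the centre of its underside.
- indenter_case: Bystander: shut dark wooden indenter case, 100 x 64 x 34 mm, lying flat. Origin at the centre of its underside.
Things that resemble listed ones, but are neither listed nor needed, are in the scene too. What is shaped like the bar_1 but orange is not meant.

How it is judged:
By the outcome, as a careful person would: the job done as asked, in the order asked, and still so for the second after the job is handed in, with the robot touching nothing.
It also fails if it takes over 58 s, if anything falls off the work surface, if the arm or the gripper's body presses on something with over 40 N, if the wrist force passes 120 N, or if a joint passes its speed limit or range.

## Working session

There is one attempt and no reset: what is moved stays moved. The work goes in short steps, each a Python script; the robot and the scene stay as the last script left them, time stands still between calls to the robot, and variables do not carry over. Pictures are saved under pics/ and viewed, at most 10 in all, crops included, and the job is handed in when it is done.

```bash
mkdir -p pics; ls; cat > h.py <<'E'
import numpy as np, cv2
from plant import robot
def cam(name, st=None):
    p=robot.camera_params(name); K=np.array(p["intrinsics"]); k1=p["k1"]
    if name=="wrist":
        H=np.array(p["hand_eye"]); R=np.array(st["tcp_rot"]); t=np.array(st["position"])
        return K,k1,R@H[:3,:3],R@H[:3,3]+t
    return K,k1,np.array(p["attitude"]),np.array(p["position"])
def cloud(name,depth,st=None):
    K,k1,R,t=cam(name,st)
    v,u=np.mgrid[0:384,0:512].astype(float)
    xd=(u-K[0,2])/K[0,0]; yd=(v-K[1,2])/K[1,1]
    x,y=xd.copy(),yd.copy()
    for _ in range(8):
        s=1+k1*(x*x+y*y); x,y=xd/s,yd/s
    P=np.stack([x*depth,-y*depth,-depth],-1)@R.T+t
    P[depth<=0]=np.nan
    return P
def proj(name,X,st=None):
    K,k1,R,t=cam(name,st); c=(np.asarray(X,float)-t)@R
    x=c[...,0]/-c[...,2]; y=-c[...,1]/-c[...,2]; s=1+k1*(x*x+y*y)
    return np.stack([K[0,0]*x*s+K[0,2],K[1,1]*y*s+K[1,2]],-1)
def save(n,im,scale=1):
    cv2.imwrite("pics/"+n,cv2.resize(im[:,:,::-1],None,fx=scale,fy=scale,interpolation=cv2.INTER_CUBIC))
E
python3 - <<'E'
from h import *
np.set_printoptions(precision=4,suppress=True)
ims=[]
for c in ["scene","top"]:
    im,d=robot.get_image(c); P=cloud(c,d); np.savez(f"{c}.npz",im=im,d=d,P=P); ims.append(im)
    for n in ["rack","bar_1","fixture","clamp_arm","clamp_handle","wash_bottle","test_block","mount","indenter_case"]:
        for r in robot.silhouettes(c,n)[:4]:
            m=r["region"]; print(c,n,round(r["conf"],2),np.round(r["extent"]),np.nanmedian(P[m],0),np.nanmax(P[m][:,2]))
    print(robot.camera_params(c)["position"])
save("a.png",np.vstack(ims)[:, :],0.78)
save("scene.png",ims[0],1.5);save("top.png",ims[1],1.5)
o=robot.observe();print(o["time_s"],o["contact_force"])
E
```

```text
pics
scene rack 0.74 [360. 203.  65.  75.] [0.588  0.244  0.0545] 0.14226088279416527
scene bar_1 0.77 [340. 159.  20.  29.] [0.3756 0.2294 0.0234] 0.03012085253480168
scene bar_1 0.72 [360. 197.  44.  19.] [0.589  0.2252 0.1162] 0.1432409579994015
scene bar_1 0.69 [389. 150.  32.  15.] [0.3614 0.3744 0.0225] 0.029790580752363405
scene bar_1 0.61 [418. 187.  16.  32.] [0.494  0.4283 0.0227] 0.030368482645916073
scene fixture 0.59 [201. 195.  89.  96.] [ 0.5106 -0.1572  0.0293] 0.2084085142977713
scene clamp_handle 0.79 [166. 163.  22.  32.] [ 0.501  -0.2061  0.1669] 0.2084085142977713
scene clamp_handle 0.7 [361. 202.  66.  75.] [0.5876 0.2426 0.0546] 0.14226088279416527
scene wash_bottle 0.56 [281. 232.  28.  58.] [0.6668 0.033  0.1035] 0.16740441499687186
scene test_block 0.7 [282. 178.  22.  21.] [0.437  0.0647 0.0145] 0.020000790962380388
scene mount 0.84 [331. 268.  19.  17.] [0.7156 0.152  0.0233] 0.02839745022707163
scene indenter_case 0.68 [358. 175.  41.  21.] [0.5216 0.2322 0.1138] 0.1465981782723067
scene indenter_case 0.6 [143. 264.  53.  44.] [ 0.6855 -0.2702  0.0336] 0.
[... 469 characters left out ...]
  74.  89.] [ 0.4894 -0.152   0.0209] 0.21319516290136553
top fixture 0.6 [179. 200.  38.  17.] [0.5129 0.2328 0.1173] 0.1451009864756685
top clamp_handle 0.6 [236. 226.  18.  21.] [0.4297 0.0674 0.0138] 0.022954887960208614
top wash_bottle 0.94 [246. 158.  19.  28.] [0.6348 0.0369 0.1118] 0.17109452500027889
top test_block 0.78 [235. 227.  18.  23.] [0.4297 0.0663 0.014 ] 0.022954887960208614
top mount 0.66 [176. 199.  37.   9.] [0.5139 0.2376 0.1176] 0.1451009864756685
top mount 0.45 [208. 141.  13.  10.] [0.7075 0.1537 0.0225] 0.030439788197579087
top indenter_case 0.75 [333. 201.  18.   9.] [ 0.4951 -0.2073  0.1782] 0.21319516290136553
[0.3974 0.0276 1.4531]
1.0 [ 0.1716  0.2457 -0.0475]
```

```bash
python3 - <<'E'
from h import *
a=np.load("scene.npz")["im"];b=np.load("top.npz")["im"]
A=cv2.resize(a[110:310,100:440],None,fx=1.75,fy=1.75,interpolation=cv2.INTER_CUBIC)
B=cv2.resize(b[125:275,110:366],None,fx=2.32,fy=1.6,interpolation=cv2.INTER_CUBIC)
w=min(A.shape[1],B.shape[1]); im=np.vstack([A[:,:w],B[:,:w]]);print(im.shape)
save("both.png",im[:600])
E
```

```text
(590, 594, 3)
```

View pics/both.png

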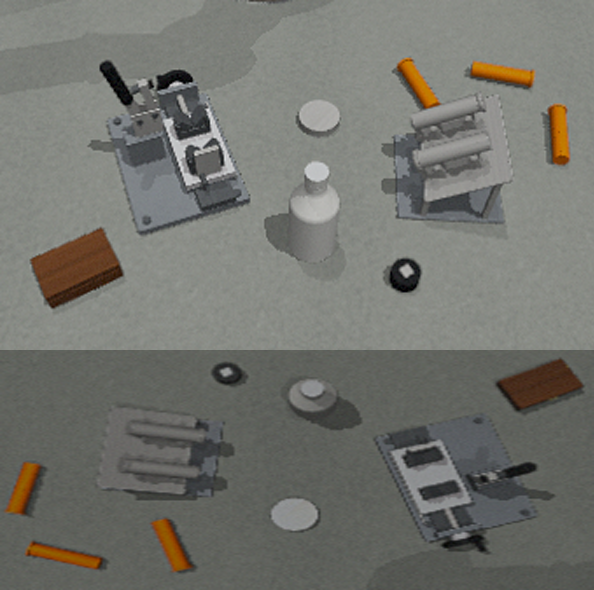

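The target is the bar at top-camera pixel (178,199), world x≈0.51. The other rack bar is at (181,179), x≈0.58, and the orange bars on the bench are look-alikes. The fixture sits at about (0.51,-0.155) with its clamp open. Next I'll take close wrist views of both.

```bash
cat >> h.py <<'E'
np.set_printoptions(precision=4,suppress=True)
def down(yaw):  # tool z down, tool x at given yaw (deg)
    c,s=np.cos(np.radians(yaw)),np.sin(np.radians(yaw))
    return np.array([[c,s,0],[s,-c,0],[0,0,-1.]])
def shot(tag):
    st=robot.observe(); im,d=robot.get_image("wrist"); P=cloud("wrist",d,st)
    np.savez(f"{tag}.npz",im=im,P=P); return im,P
E
python3 - <<'E'
from h import *
p=robot.camera_params("wrist");print(p)
o=robot.observe();print(o["time_s"],o["tcp_rot"])
P=np.load("top.npz")["P"]
for nm,(x,y),z0,z1 in [("fix",(.5,-.155),.006,.03),("rackbase",(.55,.24),.002,.02)]:
    m=(abs(P[...,0]-x)<.15)&(abs(P[...,1]-y)<.14)&(P[...,2]>z0)&(P[...,2]<z1)
    print(nm,m.sum(),cv2.minAreaRect(P[m][:,:2].astype(np.float32)))
for yaw in range(-180,180,45):
    print(yaw,[robot.ik(q,down(yaw)) is not None for q in [(.5,-.155,.42),(.47,-.155,.42),(.54,.24,.4)]])
E
```

```text
{'intrinsics': array([[302.8384,   0.    , 252.0908],
       [  0.    , 302.8384, 196.9866],
       [  0.    ,   0.    ,   1.    ]]), 'k1': -0.05489966632487992, 'hand_eye': array([[ 0.0011,  0.9661,  0.258 ,  0.0653],
       [ 1.    , -0.0013,  0.0006,  0.0012],
       [ 0.0009,  0.258 , -0.9662, -0.1434],
       [ 0.    ,  0.    ,  0.    ,  1.    ]])}
1.0 [[ 0.9709  0.2393  0.    ]
 [ 0.2393 -0.9709  0.0001]
 [ 0.     -0.0001 -1.    ]]
fix 2227 ((0.5000797510147095, -0.1551836133003235), (0.2990235984325409, 0.26682421565055847), 0.26690810918807983)
rackbase 1434 ((0.5501399636268616, 0.24005737900733948), (0.27942579984664917, 0.2997239828109741), 89.92657470703125)
-180 [True, True, True]
-135 [True, True, True]
-90 [False, False, True]
-45 [True, True, True]
0 [True, True, True]
45 [True, True, True]
90 [True, True, True]
135 [True, True, True]
```

```bash
python3 - <<'E'
from h import *
t=robot.observe()["time_s"]
robot.move_pose([.56,-.15,.30],down(0)); im1,_=shot("wf")
print(robot.observe()["time_s"])
robot.move_pose([.60,.24,.28],down(0)); im2,_=shot("wr")
print(robot.observe()["time_s"])
save("w.png",np.vstack([im1,im2]),0.78)
E
```

```text
3.3583
4.8667
```

View pics/w.png

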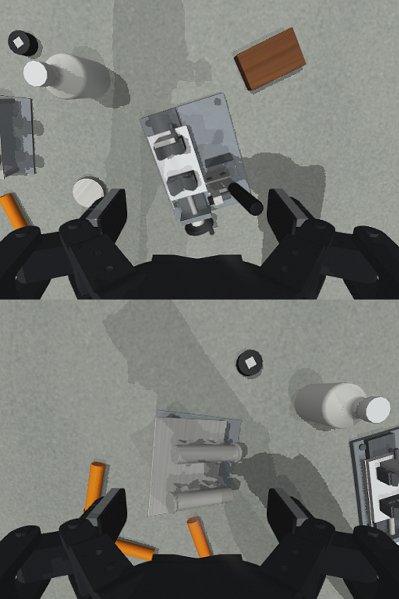

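Top half: the fixture with stop and vees at about (168,140)/(183,185), black grip at (245,198), clamp open. Bottom half: the rack, with the near bar at (197,500) and the far bar at (205,453).

```bash
python3 - <<'E'
from h import *
from scipy.optimize import least_squares
# --- bars: cylinder fit
P=np.load("wr.npz")["P"]; im=np.load("wr.npz")["im"]
P2=np.load("top.npz")["P"]; P3=np.load("scene.npz")["P"]
def fitbar(P,x0,lab):
    m=(abs(P[...,0]-x0)<.03)&(abs(P[...,1]-.235)<.07)
    Q=P[m]; zc=.108
    # seed axis: bar centre (x0,.235,.108), slope 30 up +y
    def par(p): 
        d=np.array([np.tan(p[2]),1,np.tan(p[3])]);d/=np.linalg.norm(d); return np.array([p[0],.235,p[1]]),d
    def res(p,Q):
        c,d=par(p); r=(Q-c); a=r@d; return np.linalg.norm(r-a[:,None]*d,axis=1)-.0125
    p=np.array([x0,.108,0,np.radians(30)])
    for tol in [.012,.006,.004,.003]:
        S=Q[abs(res(p,Q))<tol]; 
        if len(S)<30: print(lab,"few",len(S));return
        p=least_squares(res,p,args=(S,),loss="soft_l1",f_scale=.001).x
    c,d=par(p); S=Q[abs(res(p,Q))<.004]; a=(S-c)@d
    lo,hi=np.percentile(a,[.5,99.5])
    print(lab,len(S),"c",c,"yaw",np.degrees(np.arctan2(d[1],d[0])),"slope",np.degrees(np.arcsin(d[2])),"ext",lo,hi,"mid",c+d*(lo+hi)/2,"rms",np.std(res(p,S)))
    r=res(p,Q)
    for b in np.arange(lo-.004,hi+.004,.004):
        k=abs((Q-c)@d-b)<.002; k&=abs(r)<.006
        if b<lo+.014 or b>hi-.014: print("   %.4f n%d r90 %.2f mm"%(b,k.sum(),1e3*np.percentile(r[k],80) if k.sum() else 0))
fitbar(P,.513,"near wrist"); fitbar(P,.583,"far wrist"); fitbar(P3,.513,"near scene"); fitbar(P2,.513,"near top")
# rack base rect
m=(abs(P[...,0]-.55)<.13)&(abs(P[...,1]-.24)<.13)&(P[...,2]>.015)&(P[...,2]<.2)
print("rack",m.sum(),cv2.minAreaRect(P[m][:,:2].astype(np.float32)))
# --- fixture
P=np.load("wf.npz")["P"]; I=np.load("wf.npz")["im"]
m=(abs(P[...,0]-.5)<.14)&(abs(P[...,1]+.155)<.13)
h,e=np.histogram(P[m][:,2],np.arange(0,.22,.003))
print([(round(a,3),int(n)) for a,n in zip(e,h) if n>15])
for lo,hi,n in [(.006,.013,"b"),(.069,.0785,"v"),(.085,.094,"s"),(.165,.22,"handle")]:
    k=m&(P[...,2]>lo)&(P[...,2]<hi); Q=P[k]
    print(n,k.sum(),Q.min(0),Q.max(0),Q.mean(0),cv2.minAreaRect(Q[:,:2].astype(np.float32)))
hm=np.nan_to_num(np.clip(P[...,2]/.2,0,1))[100:320,160:360]
c=cv2.applyColorMap((hm*255).astype(np.uint8),cv2.COLORMAP_JET)[:,:,::-1]
save("fix.png",np.hstack([c,I[100:320,160:360]]),2)
E
```

```text
near wrist 1890 c [0.5154 0.235  0.1107] yaw 82.69679056348973 slope 30.596204774978865 ext -0.05316973610068442 0.0457076635704365 mid [0.515  0.2318 0.1088] rms 0.0010055520758822042
   -0.0572 n8 r90 5.47 mm
   -0.0532 n31 r90 0.17 mm
   -0.0492 n56 r90 0.38 mm
   -0.0452 n55 r90 0.37 mm
   -0.0412 n55 r90 0.27 mm
   0.0348 n77 r90 0.09 mm
   0.0388 n70 r90 0.20 mm
   0.0428 n111 r90 2.29 mm
   0.0468 n181 r90 0.99 mm
far wrist 2006 c [0.584  0.235  0.1156] yaw 82.89474069502702 slope 29.796248056801307 ext -0.06288476681514231 0.035730925067798146 mid [0.5826 0.2233 0.1089] rms 0.0009179601021335856
   -0.0669 n1 r90 0.03 mm
   -0.0629 n60 r90 1.81 mm
   -0.0589 n93 r90 1.18 mm
   -0.0549 n55 r90 0.25 mm
   -0.0509 n58 r90 0.28 mm
   0.0251 n85 r90 0.34 mm
   0.0291 n85 r90 0.50 mm
   0.0331 n124 r90 0.45 mm
   0.0371 n112 r90 -1.22 mm
near scene 446 c [0.515 0.235 0.109] yaw 82.57780190740031 slope 31.12894746539983 ext -0.05349796413286224 0.04751627315521573 mid [0.5146 0.2325 0.1074] rms 0.0014505975999589788
   -0.0575 n1 r90 -5.26 mm
   -0.0535 n9 r90 0.65 mm
   -0.0495 n18
[... 2555 characters left out ...]
.1746  0.0122] ((0.5057585835456848, -0.1749386191368103), (0.2179681360721588, 0.2037990242242813), 17.37677001953125)
v 917 [ 0.453  -0.2074  0.069 ] [ 0.5562 -0.0837  0.0785] [ 0.5036 -0.1232  0.0737] ((0.514008104801178, -0.14363670349121094), (0.09736296534538269, 0.10528025776147842), 17.5076904296875)
s 270 [ 0.475  -0.2022  0.085 ] [ 0.5561 -0.0854  0.094 ] [ 0.5308 -0.1292  0.09  ] ((0.5175932049751282, -0.13989993929862976), (0.12283366173505783, 0.04168007895350456), 58.34606170654297)
handle 735 [ 0.4901 -0.2268  0.1653] [ 0.5073 -0.2007  0.209 ] [ 0.5009 -0.2125  0.1942] ((0.4988362491130829, -0.21380272507667542), (0.026092831045389175, 0.017213130369782448), 88.37077331542969)
```

View pics/fix.png

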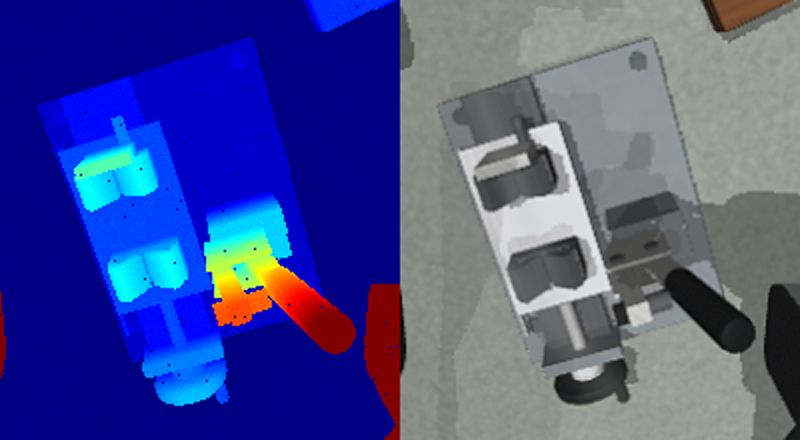

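Height map: stop at about (105,162), vees at (118,185)/(150,268), open arm at (240,305), upright handle at (310,305). Now I'll fit the fixture model to the cloud.

```bash
python3 - <<'E'
from h import *
from scipy.optimize import differential_evolution, least_squares
P=np.load("wf.npz")["P"]
m=(abs(P[...,0]-.51)<.1)&(abs(P[...,1]+.13)<.08)&(P[...,2]>.03)&(P[...,2]<.1)
Q=P[m]
def model(x,y):
    z=np.full(x.shape,np.nan); z[(abs(x)<.03)&(abs(y)<.06)]=.038
    v=(abs(x)<.0245)&(((y>.026)&(y<.05))|((y>-.04)&(y<-.016)))
    z[v]=np.minimum(.0603+abs(x[v]),.074)
    z[(abs(x)<.017)&(y>=.05)&(y<.058)]=.090
    return z
def loc(p,Q):
    c,s=np.cos(p[2]),np.sin(p[2]); d=Q[:,:2]-p[:2]   # p2 = yaw of fixture y axis
    return d@np.array([s,-c]), d@np.array([c,s])
def cost(p):
    x,y=loc(p,Q); z=model(x,y); r=abs(z+p[3]-Q[:,2]); 
    r=np.where(np.isnan(r),.01,np.minimum(r,.01))
    k=(Q[:,2]>.055)|~np.isnan(z); return r[k].sum()/len(Q)
r=differential_evolution(cost,[(.46,.56),(-.18,-.1),(np.radians(5),np.radians(30)),(-.004,.004)],seed=1,maxiter=200,popsize=20,tol=1e-8)
p=r.x;print("fixture",p[:2],np.degrees(p[2]),p[3],r.fun)
np.save("fix.npy",p)
H=P[(abs(P[...,0]-.5)<.04)&(abs(P[...,1]+.21)<.05)&(P[...,2]>.13)&(P[...,2]<.215)]
x,y=loc(p,H); 
# grip axis fit: radius 9
k=(y>-.02)|True
im=np.load("wf.npz")["im"]; mm=(abs(P[...,0]-.5)<.05)&(abs(P[...,1]+.21)<.06)&(P[...,2]>.135)&(P[...,2]<.215)&(im.max(2)<60)
H=P[mm]; x,y=loc(p,H); L=np.stack([x,y,H[:,2]],1)
print(len(L),L.min(0),L.max(0))
def res(q):
    d=np.array([np.cos(q[2]),0,np.sin(q[2])]); d/=np.linalg.norm(d)
    r=L-np.array([q[0],q[1],.098]); a=r@d; rr=np.linalg.norm(r-np.outer(a,d),axis=1)
    return np.where(a>.106,0,rr-.009)
s=least_squares(res,[.055,-.03,1.4],loss="soft_l1",f_scale=.001)
print("handle pivot x,y,h",s.x,"rms",np.sqrt(np.mean(s.fun**2)))
E
```

```text
fixture [ 0.4967 -0.1185] 17.114344272869026 0.0006709658217176386 0.002664550861683741
959 [ 0.0436 -0.0358  0.1358] [ 0.104 -0.018  0.209]
handle pivot x,y,h [ 0.0553 -0.0156  1.2768] rms 0.00508840585889374
```

```bash
python3 - <<'E'
from h import *
from scipy.optimize import least_squares
P=np.load("wf.npz")["P"];p=np.load("fix.npy")
c,s=np.cos(p[2]),np.sin(p[2])
A=np.stack([(P[...,:2]-p[:2])@[s,-c],(P[...,:2]-p[:2])@[c,s],P[...,2]],-1)
for lo in np.arange(.1,.215,.01):
    k=(abs(A[...,0]-.075)<.045)&(abs(A[...,1]+.028)<.025)&(A[...,2]>lo)&(A[...,2]<lo+.01)
    L=A[k]; print("%.2f"%lo,len(L),L[:,0].min(),L[:,0].max(),L[:,1].min(),L[:,1].max())
k=(abs(A[...,0]-.08)<.035)&(abs(A[...,1]+.028)<.025)&(A[...,2]>.168)&(A[...,2]<.203);L=A[k]
def res(q):
    d=np.array([np.cos(q[2]),0,np.sin(q[2])]); r=L-[q[0],q[1],.098]; a=r@d
    return np.linalg.norm(r-np.outer(a,d),axis=1)-.009
f=least_squares(res,[.06,-.028,1.3],loss="soft_l1",f_scale=.001);print(f.x,np.std(f.fun))
k=(abs(A[...,0]-.08)<.04)&(abs(A[...,1]+.028)<.025)&(A[...,2]>.205);print("top",A[k].mean(0),np.ptp(A[k],0))
E
```

```text
0.10 179 0.04294494058101027 0.08195876180003936 -0.03566700455561833 -0.015137908059664902
0.11 229 0.042213275860405616 0.08304363805890076 -0.03756169574246697 -0.01694148870503122
0.12 91 0.046094400772898086 0.08321428234022314 -0.03189436013209781 -0.02097559228694369
0.13 71 0.04700523014310294 0.08636631298001306 -0.029480420043299704 -0.018480879745151457
0.14 112 0.04854539131099939 0.08956845047457569 -0.030186736294552274 -0.018047550988067186
0.15 327 0.04320110849194726 0.09215905930037645 -0.032521671328439 -0.018305047184200163
0.16 194 0.044204428147166054 0.09493866110906261 -0.03322558962070519 -0.018415855838431718
0.17 103 0.07893024095400532 0.09757593335204988 -0.030480429040326773 -0.01857029949807751
0.18 109 0.08127099605186587 0.09996130314331671 -0.03043432252663841 -0.01831739139820843
0.19 126 0.0833828397462928 0.1023026947763584 -0.030714002609353915 -0.018099008273000466
0.20 353 0.0859568258740972 0.10425664495069496 -0.03615818169579632 -0.018368448810545574Traceback (most recent call last):
  File "<stdin>", line 8, in <module>
    return umr_minimum(a, axis, None, out, keepdims, initial, where)
ValueError: zero-size array to reduction operation minimum which has no identity
```

```bash
cat >> h.py <<'E'
from numpy import sin,cos,radians
MID=np.array([.5147,.2322,.108])
ps,sl=radians(82.8),radians(30)
D=np.array([cos(ps)*cos(sl),sin(ps)*cos(sl),sin(sl)])
N=np.array([-cos(ps)*sin(sl),-sin(ps)*sin(sl),cos(sl)])
def rot(x,z): return np.stack([x,np.cross(z,x),z],1)
FX=np.load("fix.npy"); fy=np.array([cos(FX[2]),sin(FX[2]),0]); fx=np.array([sin(FX[2]),-cos(FX[2]),0]); up=np.array([0,0,1.])
def F(x,y,z): return np.array([FX[0],FX[1],0])+fx*x+fy*y+up*z
def leanz(a): return -up*cos(radians(a))+fx*sin(radians(a))
def rep(tag=""):
    o=robot.observe(); print(tag,"t%.2f"%o["time_s"],"pos",o["position"],"F",o["contact_force"],"w %.3f g %.1f"%(o["width"],o["grip_force"])); return o
E
python3 - <<'E'
from h import *
for s in (1,-1):
    R=rot(s*D,-N)
    print(s,"pick",robot.ik(MID-.019*N,R),robot.ik(MID+.05*D+.1*N,R))
    for e in (1,-1):
        z=leanz(20); Rp=rot(s*e*fy,z); print("  D->",e,"fy",robot.ik(F(0,0,.078)+.019*z,Rp),robot.ik(F(0,-.01,.2)+.019*z,Rp) is not None)
for s in (1,-1): 
  for h in (1.34,.7,0): print("handle",s,h,robot.ik(F(.069+.09*cos(h),-.028,.098+.09*sin(h)-.019),rot(s*fx,-up)))
E
```

```text
1 pick [ 28.9461  34.1753 -55.5201 120.0602   1.5889  25.0929 -26.5097] [ 31.996   18.7754 -53.6968 115.4667 -18.1258  40.9999 -13.1182]
  D-> 1 fy [   9.2051   22.3301  -18.0074  126.2111   45.9049   38.317  -118.3583] True
  D-> -1 fy [ 42.2312  33.7477 -58.9566 124.4779  63.6365  56.4586  48.8347] True
-1 pick [ -19.2398   23.2374    4.1218  122.7632  -56.8021   35.4901 -154.918 ] None
  D-> 1 fy [ 42.2312  33.7477 -58.9566 124.4779  63.6365  56.4586  48.8347] True
  D-> -1 fy [   9.2051   22.3301  -18.0074  126.2111   45.9049   38.317  -118.3583] True
handle 1 1.34 [  24.1742   16.3273   -9.2631  112.5851    3.3224   51.3364 -149.6841]
handle 1 0.7 [  27.3441   21.1586   -8.5307  109.9516    4.0576   49.1746 -146.16  ]
handle 1 0 [  28.0029   26.7148   -7.5113  110.196     4.9072   43.392  -145.17  ]
handle -1 1.34 [ 46.4039  19.5379 -36.0208 111.302   14.1558  53.532   20.5723]
handle -1 0.7 [ 48.5335  24.6218 -35.1404 108.6737  17.6837  52.1334  21.9609]
handle -1 0 [ 49.0775  30.5334 -34.6894 108.8889  23.0441  47.617   19.3894]
```

```bash
python3 - <<'E'
from h import *
R=rot(D,-N); E=MID+.05*D
robot.move_pose(E+.06*N,R); robot.move_gripper(.62)
robot.move_l(E-.017*N,v=.2); rep("at")
robot.move_gripper(0,f_grip=20); rep("pinch")
robot.move_gripper(.62); rep("open")
robot.move_l(E+.03*N,v=.25); rep()
im,P=shot("we"); save("we.png",im,1.2)
E
```

```text
at t7.53 pos [0.521  0.2839 0.1186] F [-0.225   0.8247  0.4183] w 0.618 g 0.0
pinch t7.88 pos [0.5212 0.2832 0.1192] F [-4.6464 -1.2317  5.7723] w 0.332 g 19.3
open t8.23 pos [0.5215 0.2833 0.1185] F [ 0.1076  0.5404 -0.2656] w 0.616 g 0.0
 t8.57 pos [0.519  0.2596 0.1597] F [-0.5207  0.0292  0.6455] w 0.617 g 0.0
```

View pics/we.png

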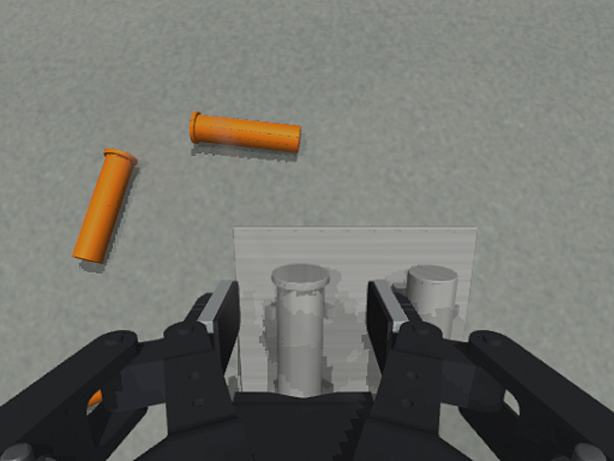

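The bar standing between the fingers at (300,272) has its collar at the upper end. The pinch read 28 mm on a linear scale, and gripping the middle will give the reference width. The plain end is therefore the lower one, so +D must face fixture -y.

```bash
python3 - <<'E'
from h import *
R=rot(D,-N); G=MID-.004*D
robot.move_l(G+.03*N,v=.25); robot.move_l(G-.019*N,v=.2); rep("at")
robot.move_gripper(0,f_grip=60); o=rep("grip")
robot.move_l(G+.09*N,v=.2); rep("lift")
z=leanz(20); Rp=rot(-fy,z)
robot.move_pose(F(0,-.004,.24)+.019*z,Rp); rep("above")
im,P=shot("wh"); save("wh.png",im,1.2)
a,b=robot.get_image("scene"); save("sh.png",a[110:310,100:440],2); np.savez("sh.npz",P=cloud("scene",b),im=a)
E
```

```text
at t9.38 pos [0.5147 0.2395 0.0898] F [-0.1071 -0.4996  0.651 ] w 0.624 g 0.0
grip t9.76 pos [0.515  0.238  0.0904] F [-6.8674 -1.4099  8.1401] w 0.273 g 58.2
lift t10.45 pos [0.5084 0.1838 0.1834] F [-0.1129  0.568  -3.2771] w 0.272 g 59.1
above t11.82 pos [ 0.4947 -0.1249  0.2215] F [ 0.2364 -0.8385 -3.1492] w 0.275 g 59.1
```

View pics/sh.png

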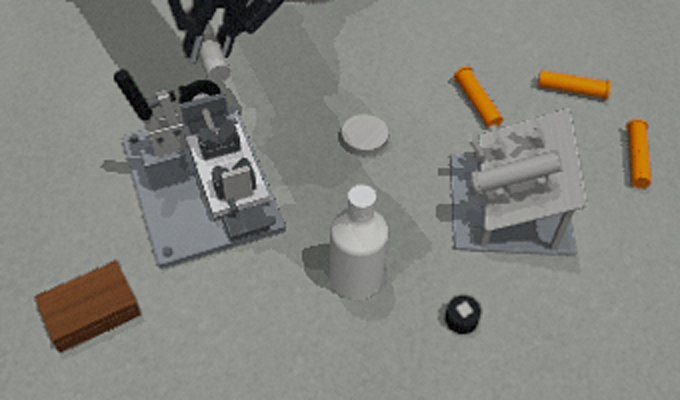

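The scene shows the bar in the gripper at (212,57) with its plain end towards the stop. The other bar is still in the rack and the clamp is still open. I'll measure the held bar's pose.

```bash
python3 - <<'E'
from h import *
from scipy.optimize import least_squares
for f in ("sh","wh"):
    P=np.load(f+".npz")["P"]; im=np.load(f+".npz")["im"]
    d=P-F(0,0,0); A=np.stack([d@fx,d@fy,P[...,2]],-1)
    k=(abs(A[...,0])<.03)&(abs(A[...,1])<.075)&(abs(A[...,2]-.24)<.025)&(im.min(2)>75)
    L=A[k]; print(f,len(L),L.min(0) if len(L) else 0,L.max(0) if len(L) else 0)
    if len(L)<40: continue
    e=L[L[:,1]>np.percentile(L[:,1],97)]; print("end region",e.mean(0))
    S=L[L[:,1]<L[:,1].max()-.004] if f=="sh" else L
    def res(q):
        u=np.array([q[2],1,q[3]]);u/=np.linalg.norm(u); r=S-[q[0],0,q[1]]; return np.linalg.norm(r-np.outer(r@u,u),axis=1)-.0125
    q=least_squares(res,[0,.24,0,0],loss="soft_l1",f_scale=.001);print(q.x,np.degrees(q.x[2:]),np.std(q.fun))
    for lo in np.arange(-.075,.075,.005):
        t=S[(S[:,1]>lo)&(S[:,1]<=lo+.005)]
        if len(t)>4: print("%.3f n%d z90 %.4f x %.4f..%.4f"%(lo,len(t),np.percentile(t[:,2],90),t[:,0].min(),t[:,0].max()))
save("wh2.png",np.load("wh.npz")["im"],1)
E
```

```text
sh 346 [-0.0239 -0.0569  0.2275] [0.0253 0.0457 0.2649]
end region [-0.0012  0.0449  0.2416]
[ 0.0002  0.239  -0.0315 -0.0196] [-1.8037 -1.1208] 0.004503653033179548
-0.055 n6 z90 0.2519 x 0.0043..0.0096
-0.015 n16 z90 0.2618 x -0.0239..0.0230
-0.010 n14 z90 0.2558 x -0.0216..0.0227
-0.005 n8 z90 0.2517 x -0.0097..0.0007
0.000 n15 z90 0.2505 x -0.0211..0.0253
0.005 n70 z90 0.2559 x -0.0231..0.0207
0.010 n16 z90 0.2517 x -0.0121..0.0111
0.015 n21 z90 0.2509 x -0.0107..0.0111
0.020 n19 z90 0.2503 x -0.0120..0.0113
0.025 n22 z90 0.2508 x -0.0101..0.0102
0.030 n17 z90 0.2512 x -0.0111..0.0110
0.035 n20 z90 0.2514 x -0.0116..0.0112
0.040 n14 z90 0.2519 x -0.0088..0.0111
wh 11128 [-0.0286 -0.0575  0.2197] [0.0246 0.0257 0.2648]
end region [-0.0028  0.0214  0.2479]
[ 0.0006  0.2387 -0.0018 -0.0019] [-0.1043 -0.1117] 0.002468899126819813
-0.060 n800 z90 0.2533 x -0.0142..0.0146
-0.055 n763 z90 0.2528 x -0.0142..0.0132
-0.050 n746 z90 0.2510 x -0.0121..0.0124
-0.045 n724 z90 0.2511 x -0.0119..0.0101
-0.040 n703 z90 0.2511 x -0.0120..0.0106
-0.035 n671 z90 0.2511 x -0.0119..0.0124
-0.030 n655 z90 0.2511 x -0.0122..0.0101
-0.025 n637 z90 0.2512 x -0.0122..0.0107
-0.020 n887 z90 0.2517 x -0.0286..0.0215
-0.015 n1114 z90 0.2555 x -0.0269..0.0246
-0.010 n562 z90 0.2513 x -0.0121..0.0101
-0.005 n535 z90 0.2513 x -0.0119..0.0096
0.000 n541 z90 0.2515 x -0.0221..0.0098
0.005 n548 z90 0.2516 x -0.0191..0.0100
0.010 n491 z90 0.2515 x -0.0119..0.0105
0.015 n472 z90 0.2514 x -0.0121..0.0114
0.020 n272 z90 0.2513 x -0.0121..0.0125
0.025 n7 z90 0.2482 x -0.0120..0.0098
```

View pics/wh2.png

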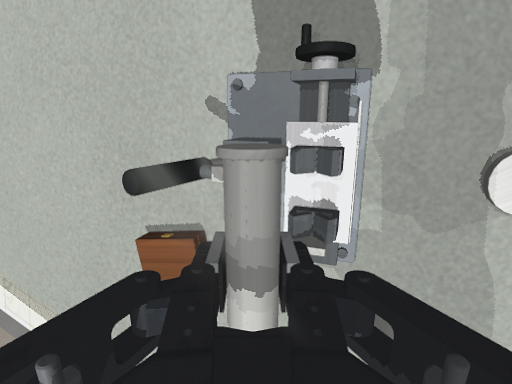

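The wrist view shows the collar at the near end, (252,150), towards the handwheel side. The held bar is level, on the axis, and its plain end is at y≈+44 mm. Now I'll lay it in the vees, feeling for contact.

```bash
python3 - <<'E'
from h import *
z=leanz(20); Rp=rot(-fy,z); T=lambda y,h:F(0,y,h)+.019*z
robot.move_l(T(-.0015,.15),v=.25); robot.move_l(T(-.0015,.087),v=.12); o=rep("near"); f0=np.array(o["contact_force"])
def rel():
    f=np.array(robot.observe()["contact_force"])-f0; return np.array([f@fx,f@fy,f@up])
h=.087
while h>.070:
    h-=.001; robot.move_l(T(-.0015,h),v=.03); f=rel(); print("h %.3f"%h,f)
    if f[2]>4: break
y=-.0015
while y<.010:
    y+=.001; robot.move_l(T(y,h),v=.03); f=rel(); print("y %.4f"%y,f)
    if f[1]<-5: break
rep("seat")
im,P=shot("ws"); a,b=robot.get_image("scene"); save("ss.png",np.hstack([a[130:250,130:290],im[100:280:1,120:360][:120,:]]),2)
E
```

```text
near t13.11 pos [ 0.4978 -0.1251  0.0702] F [-0.2454  0.5534 -3.86  ] w 0.272 g 59.1
h 0.086 [-0.1859 -0.6018 -0.2053]
h 0.085 [0.3885 0.4003 0.6835]
h 0.084 [0.2957 0.375  1.5366]
h 0.083 [ 0.4758  1.1732 -0.1846]
h 0.082 [0.2997 0.254  0.7115]
h 0.081 [-0.0127  0.4327  3.4399]
h 0.080 [-4.1429 -4.9541 16.7976]
y -0.0005 [-5.6992 -7.5875 16.433 ]
seat t15.11 pos [ 0.4978 -0.1245  0.0625] F [-9.1741  3.7673 12.573 ] w 0.269 g 61.0
```

Contact came about 2 mm high with a side force towards -x, so the bar is slightly to the +x side of the vee. I'll shift it and reseat.

```bash
python3 - <<'E'
from h import *
z=leanz(20); T=lambda x,y,h:F(x,y,h)+.019*z
f0=np.array([-.25,.55,-3.6])
def rel():
    f=np.array(robot.observe()["contact_force"])-f0; return np.array([f@fx,f@fy,f@up])
x,y,h=0,-.0025,.082
robot.move_l(T(x,y,h),v=.05); print(rel())
x=-.0015; robot.move_l(T(x,y,h),v=.05); print(rel())
while h>.0755:
    h-=.0005; robot.move_l(T(x,y,h),v=.03); f=rel(); print("x %.4f h %.4f"%(x,h),f)
    if abs(f[0])>1.5: x+=np.sign(f[0])*.0005
    if f[2]>9 and abs(f[0])<3: break
    if f[2]>20: break
rep("down")
E
```

```text
[ 0.8716  0.2668 -0.0668]
[1.286  0.4521 0.1101]
x -0.0015 h 0.0815 [ 0.9344 -1.2014  0.205 ]
x -0.0015 h 0.0810 [ 1.0356  0.9804 -0.178 ]
x -0.0015 h 0.0805 [-0.3689 -0.2324 -0.121 ]
x -0.0015 h 0.0800 [ 0.4321 -0.0935 -0.3645]
x -0.0015 h 0.0795 [0.4757 0.5107 1.4967]
x -0.0015 h 0.0790 [-2.2541 -2.4394  9.1014]
down t17.21 pos [ 0.4959 -0.1239  0.0615] F [-3.2447  1.9864  5.5014] w 0.270 g 60.4
```

```bash
python3 - <<'E'
from h import *
z=leanz(20); T=lambda x,y,h:F(x,y,h)+.019*z
f0=np.array([-.25,.55,-3.6])
def rel():
    f=np.array(robot.observe()["contact_force"])-f0; return np.array([f@fx,f@fy,f@up])
x,y,h=-.0022,-.0025,.0794
robot.move_l(T(x,y,h),v=.05); print(rel())
while y<.009:
    y+=.001; robot.move_l(T(x,y,h),v=.04); f=rel(); print("y %.4f"%y,f)
    if f[1]<-7: break
h-=.0004; robot.move_l(T(x,y-.0003,h),v=.03); print(rel()); rep("seat")
im,P=shot("ws"); a,b=robot.get_image("scene"); save("ss.png",np.hstack([cv2.resize(a[130:250,130:290],(400,300),interpolation=cv2.INTER_CUBIC),cv2.resize(im,(400,300))]))
E
```

```text
[ 0.9754 -0.25    0.7819]
y -0.0015 [1.2748 0.6729 0.6038]
y -0.0005 [0.6939 0.4074 0.712 ]
y 0.0005 [ 1.4433  0.3869 -0.1674]
y 0.0015 [0.7093 0.1132 0.6605]
y 0.0025 [0.878  0.9235 0.2946]
y 0.0035 [2.1143 0.0067 0.0931]
y 0.0045 [-0.4948 -7.2792  5.7979]
[-1.2284 -5.6904 10.1738]
seat t19.46 pos [ 0.5015 -0.1216  0.0613] F [-6.0499  0.0494  6.5738] w 0.268 g 60.3
```

View pics/ss.png

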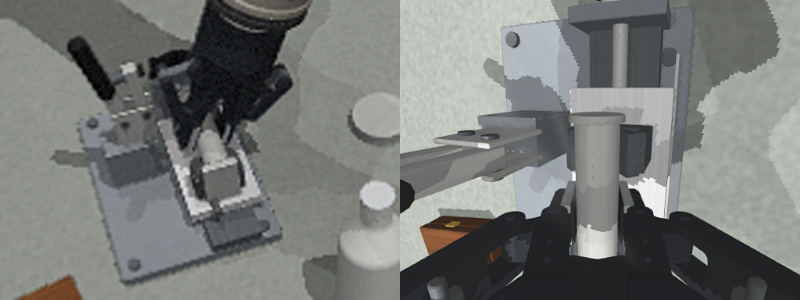

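The left view shows the bar in both vees against the stop; the right shows its collar overhanging at (597,118). I'll release, retreat and go to the handle.

```bash
python3 - <<'E'
from h import *
robot.move_gripper(.45); o=rep("rel")
z=leanz(20); p=np.array(o["position"])
robot.move_l(p-.11*z,v=.2); robot.move_l(p-.16*z,v=.3)
a,b=robot.get_image("scene"); P=cloud("scene",b); d=P-F(0,0,0); A=np.stack([d@fx,d@fy,P[...,2]],-1)
k=(abs(A[...,0])<.012)&(abs(A[...,1])<.07)&(A[...,2]>.081)&(A[...,2]<.1); L=A[k]
for lo in np.arange(-.06,.06,.01):
    t=L[(L[:,1]>lo)&(L[:,1]<=lo+.01)]
    if len(t)>3: print("%.2f"%lo,len(t),np.percentile(t[:,2],90),t[:,0].mean())
R=rot(-fx,-up); r=.093; X=.067; Y=-.027
G=lambda h:F(X+r*cos(h),Y,.098+r*sin(h)-.019)
robot.move_pose(G(1.335)+.07*up,R); robot.move_gripper(.5); rep("above")
robot.move_l(G(1.335)+.035*up,v=.2)
im,_=shot("wg"); save("wg.png",np.hstack([cv2.resize(a[130:250,130:290],(400,300),interpolation=cv2.INTER_CUBIC),cv2.resize(im,(400,300))])); rep()
E
```

```text
rel t19.86 pos [ 0.5023 -0.1213  0.0613] F [-0.1465 -0.1012  0.514 ] w 0.453 g 0.0
-0.05 32 0.0921592801145264 -0.00010830108842665607
-0.04 27 0.0910053751044183 -0.0008330126401903085
-0.03 29 0.09090487786376038 0.0002617966486405442
-0.02 27 0.09179692593820957 -0.00032508572649344155
-0.01 28 0.09036524904013647 -0.0006251873425628435
0.00 28 0.09084210245581813 -0.0006832059305070913
0.01 32 0.09004882725126963 0.0006079086022582412
0.02 28 0.09022729982276574 -0.0013548058478615086
0.03 31 0.09090378503901209 -0.0002059335272700747
0.04 28 0.09043244824205486 -0.0008825976142707375
0.05 46 0.09122608044054831 -0.00014670939973441996
above t21.96 pos [ 0.4971 -0.2101  0.2391] F [-0.3893 -0.5661 -0.0591] w 0.498 g 0.0
 t22.33 pos [ 0.4973 -0.2107  0.205 ] F [-0.1089  1.1267  0.4766] w 0.500 g 0.0
```

View pics/wg.png

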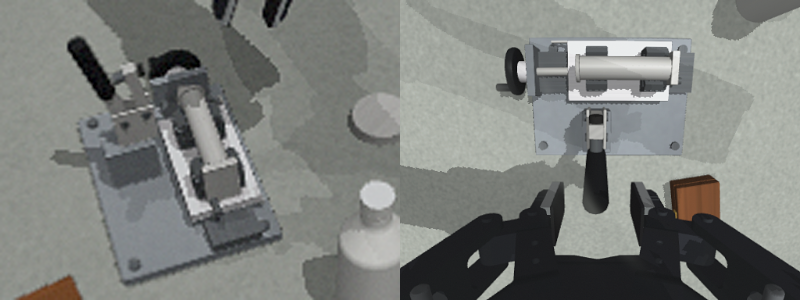

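The bar lies level (top at 90.5 mm) against the stop with its collar overhanging, and the handle at (595,185) is between the fingers. Next I'll pinch it and swing it down.

```bash
python3 - <<'E'
from h import *
r=.093; X=.067; Y=-.027
G=lambda h:F(X+r*cos(h),Y,.098+r*sin(h)-.019)
robot.move_l(G(1.335),v=.15); rep("at"); robot.move_gripper(0,f_grip=35); rep("pinch")
for h in np.arange(1.2,-.01,-.15):
    robot.move_l(G(max(h,0)),v=.12); o=rep("h%.2f"%h)
    if np.linalg.norm(o["contact_force"])>45: print("STOP");break
E
```

```text
at t22.72 pos [ 0.4973 -0.2111  0.1701] F [ 0.4885 -0.5413 -0.4004] w 0.499 g 0.0
pinch t23.06 pos [ 0.4965 -0.2123  0.1706] F [-10.0294  -3.9163  13.2784] w 0.201 g 34.1
h1.20 t23.32 pos [ 0.5    -0.2242  0.1664] F [-6.5661 -5.8493  5.921 ] w 0.200 g 34.7
h1.05 t23.58 pos [ 0.5037 -0.2361  0.1602] F [-7.1315 -7.546   3.9531] w 0.201 g 35.5
h0.90 t23.85 pos [ 0.507  -0.2469  0.1523] F [-7.4021 -7.3692  4.2115] w 0.198 g 35.5
h0.75 t24.12 pos [ 0.51   -0.2566  0.1428] F [-7.688  -7.6424  3.7539] w 0.201 g 34.4
h0.60 t24.38 pos [ 0.5126 -0.2649  0.1319] F [-7.3661 -7.9976  3.0326] w 0.201 g 34.2
h0.45 t24.65 pos [ 0.5146 -0.2716  0.1197] F [-6.8655 -6.7298  1.5756] w 0.196 g 34.1
h0.30 t24.92 pos [ 0.5161 -0.2765  0.1067] F [-5.5324 -8.2921 -0.3222] w 0.196 g 34.1
h0.15 t25.18 pos [ 0.5171 -0.2796  0.0931] F [-6.1292 -8.8268  0.0007] w 0.198 g 34.3
h0.00 t25.45 pos [ 0.5174 -0.2806  0.0792] F [-4.8857 -8.4599  0.1788] w 0.201 g 34.6
```

```bash
python3 - <<'E'
from h import *
robot.move_gripper(.5); o=rep("rel"); p=np.array(o["position"])
robot.move_l(p+.075*up,v=.25); robot.move_gripper(0)
f0=robot.observe()["contact_force"][2]
c=F(.067+.088,-.027,0)
robot.move_l(c+.125*up,v=.2)
h=.112
while h>.095:
    robot.move_l(c+h*up,v=.05); f=robot.observe()["contact_force"][2]-f0; print("%.4f %.2f"%(h,f))
    if f>18: break
    h-=.0015 if f<3 else .0007
rep("pressed"); robot.move_l(c+.22*up,v=.25); rep()
P0=F(-.0,0,0)
a,b=robot.get_image("scene"); im,P=shot("wz"); save("wz.png",np.hstack([cv2.resize(a[130:250,130:290],(400,300),interpolation=cv2.INTER_CUBIC),cv2.resize(im,(400,300))]))
d=P-F(0,0,0); A=np.stack([d@fx,d@fy,P[...,2]],-1)
for lo in np.arange(.09,.19,.01):
    k=(A[...,0]>lo)&(A[...,0]<lo+.01)&(abs(A[...,1]+.027)<.012)&(A[...,2]>.06)&(A[...,2]<.18)
    if k.sum()>3: print("hx %.2f n%d top %.4f"%(lo,k.sum(),np.percentile(A[k][:,2],95)))
for lo in np.arange(-.06,.05,.01):
    k=(abs(A[...,0])<.012)&(A[...,1]>lo)&(A[...,1]<lo+.01)&(A[...,2]>.08)
    if k.sum()>3: print("bar %.2f n%d top %.4f"%(lo,k.sum(),np.percentile(A[k][:,2],90)))
E
```

```text
rel t25.82 pos [ 0.5184 -0.279   0.0794] F [ 0.3152 -0.3725  0.0361] w 0.501 g 0.0
0.1120 0.68
0.1105 0.43
0.1090 1.47
0.1075 0.68
0.1060 14.50
0.1053 23.17
pressed t28.71 pos [ 0.5168 -0.2746  0.1064] F [-7.1262  1.4966 22.562 ] w -0.000 g 11.0
 t29.32 pos [ 0.5163 -0.2746  0.22  ] F [-0.3978  0.3048 -0.2505] w 0.002 g 0.0
hx 0.09 n254 top 0.1067
hx 0.10 n167 top 0.1073
hx 0.11 n246 top 0.1083
hx 0.12 n244 top 0.1083
hx 0.13 n228 top 0.1082
hx 0.14 n229 top 0.1082
hx 0.15 n221 top 0.1082
hx 0.16 n217 top 0.1081
hx 0.17 n205 top 0.1082
hx 0.18 n17 top 0.1069
bar -0.06 n10 top 0.0938
bar -0.05 n262 top 0.0927
bar -0.04 n198 top 0.1098
bar -0.03 n174 top 0.1102
bar -0.02 n262 top 0.0912
bar -0.01 n271 top 0.0912
bar 0.00 n268 top 0.0913
bar 0.01 n268 top 0.0915
bar 0.02 n265 top 0.0915
bar 0.03 n277 top 0.0915
bar 0.04 n280 top 0.0913
```

View pics/wz.png

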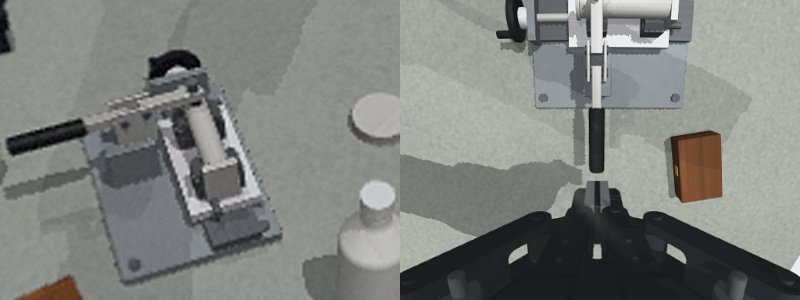

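The clamp is closed: the handle is level (top at 108.2 mm along its whole length, so h≈0) and it took over 20 N at its stop. Left view: arm on the bar at (190,95). Before handing in, I'll check the stop gap in this same cloud.

```bash
python3 - <<'E'
from h import *
P=np.load("wz.npz")["P"]; d=P-F(0,0,0); x,y,z=d@fx,d@fy,P[...,2]
for lo in np.arange(.040,.062,.001):
    k=(abs(x)<.005)&(y>lo)&(y<lo+.001); 
    if k.any(): print("%.3f %d %.4f..%.4f"%(lo,k.sum(),z[k].min(),z[k].max()))
k=(abs(x)<.016)&(abs(y+.056)<.012)&(z>.07); print("collar end y",np.percentile(y[k],1))
E
```

```text
0.040 13 0.0876..0.0916
0.041 12 0.0894..0.0920
0.042 11 0.0898..0.0917
0.043 13 0.0895..0.0918
0.044 15 0.0881..0.0924
0.045 13 0.0891..0.0919
0.046 11 0.0895..0.0917
0.047 16 0.0892..0.0925
0.048 11 0.0886..0.0921
0.049 14 0.0891..0.0918
0.050 15 0.0860..0.0919
0.051 14 0.0889..0.0923
0.052 16 0.0900..0.0923
0.053 12 0.0896..0.0922
0.054 12 0.0895..0.0919
0.055 10 0.0900..0.0923
0.056 14 0.0884..0.0919
0.057 6 0.0900..0.0914
collar end y -0.05028219086313074
```

There's no gap at the stop, and the collar end is at y = -50 mm.

```bash
python3 -c "
from plant import robot
print(robot.hand_in())"
```

```text
the job is handed in; nothing more can be done
None
```

I handed the job in at about 29 s: the nearer bar lies in both vees with its plain end against the stop and its collar overhanging, the clamp handle is pressed home and let go, and I saw no sign that the other bar or anything else had moved.

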